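# Clear a smoker's charcoal box lid, try its sprung catch and hold the lid open

## Robot

A 6-joint arm with a two-finger parallel gripper is mounted at the origin on the work surface. World frame = base frame: x ahead of the robot, y to its left, z up, the work surface at z = 0. Lengths are in m, angles in rad, forces in N, time in s.
With the tool pointing down it reaches from about 0.35 to 0.775 m from the base axis. Payload 7.3 kg.
Tool frame: the origin (TCP) lies between the finger pads; the fingertips stand manip.tip_reach ahead of it and the grasp point (between the pads) lies 5 mm behind it (manip.tip_reach is the distance from the TCP to the fingertips, in m); z points along the fingers, y is the line along which they close (so a half turn about z gives the same grasp; the last joint's range is limited). The gripper opens to 92 mm and grips with 3 to 60 N. Pads are 19 mm wide; open, the fingers measure 130 mm over their backs; the gripper's body (75 mm by 190 mm) begins 47 mm behind the grasp point.
Start: joints at [1.142, 0.342, 1.524, -0, 1.275, -0.146], TCP at [0.146, 0.504, 0.241] pointing down, gripper open.
Joint ranges: [-2.53, 2.53], [-0.77, 2.02], [0.04, 2.7], [-1, 4.14], [0.28, 2.66], [-3.11, 3.11]. Speed limits (rad/s): [2.57, 2.57, 3.14, 3.14, 3.14, 3.14].

## Interface

Orientations are given as [roll, pitch, yaw] about the fixed x, y, z axes, in that order (R = Rz(yaw) Ry(pitch) Rx(roll)).
In Python, from cell import manip gives the robot as it stands. The module is installed in compiled form; this text tells all that it offers.
- The arm moves only by the tool drive_tool, never from a script. Its argument "motion" is a list of rows, each an object of numbers: "claw": the opening, from 0 (shut) to 1 (fully open); "x", "y", "z": the shift along the tool's x, y, z in cm; "ax", "ay", "az": the turn, a rotation vector about the tool's x, y, z in rad. A call has 1 to 8 rows; each row shifts and turns the commanded pose from where the row before left it, along the tool's axes as they then stand; what a row does not reach is not made up. A row lasts 1/12 s, in which the tool goes at most 41.7 mm and 7.16 degrees, less where a joint would pass 70% of its speed; a pose out of reach is approached as far as the arm can. A call is refused whole if a number of a shift passes 4.17 or a number of a turn 0.125, either way. A call with a gripper value outside its range is refused whole. The fingers move at their own pace and stop on an object; "squeeze" is the grip in N (left out, the last holds). Time passes only in rows, so rows that do not move let the fingers close. It gives the time, the measured TCP pose, the force, the opening and the grip force at its end, in the units of the state.
- manip.get_obs(): the state, without advancing time (a new reading comes with each control period).
- manip.get_image(name): name is "scene" or "top" or "wrist"; returns a dict with "pixels" (384x512x3 uint8, red, green, blue), "fx", "fy", "cx", "cy" (pixels), "dist" ([k1, k2, p1, p2, k3] as OpenCV has them; the pictures are not rectified), "R" (3x3) and "t" (3): a world point X has camera coordinates R X + t; the wrist camera has in their place "T_tool_cam" (4x4, takes a point from camera to tool coordinates, whose origin is the TCP and whose axes are the flange's). Camera axes: x right, y down, z forward; pixel columns grow to the right and rows downward; lengths in m; the calibration is good to about 2 mm. A picture is of the moment at which its call begins: read the wrist's pose just before it. There is no depth.
- manip.hand_in(): hands the job in; it is judged then, once.
Trained networks look in a picture, given as the dict that the camera call returned (one of the last four; its "shot" number tells which), for a name from the list of things; names that differ only in an ending like _2 or _b are one class to them, and where a whole thing is asked for, a point or a joint stands for the part that bears it (a point fixed in the world has none). Each returns a list of dicts, best first, with "score" (0 to 1); they miss things now and then, are a little off and sometimes report something else, mostly with a low value. They report only what shows in the picture. A call takes as long as a camera call. They do not tell look-alikes from the thing itself.
- manip.look_for(picture, thing): "extent" ([left, top, right, bottom] in pixels, round what is visible of it).
- manip.spot_point(picture, thing): "position" ([column, row] in pixels: a listed point, or the origin of a listed thing).
The state is a dict: "time": time; "joint_pos": joint angles; "dq": joint speeds; "effort": joint torques, N m; "ee_pos": TCP position; "tcp_rot": TCP orientation; "wrist_force": force on the tool from outside, world axes, zero at the start; "ft_torque": the same for the moment, N m; "width": opening from 0.0 (shut) to 1.0 (fully open); "finger_force": force on a finger pad.
Only numpy, scipy, OpenCV 4.12 (cv2) and the standard library are available. Lean on these libraries where they do the work, as an engineer would, in place of code of your own. Each camera call takes 0.05 s, during which the arm holds its last target. There are 200 camera calls.

## Task

With the scraper block, sweep the four loose steel drops off the lid of the charcoal box into the rimmed pan beside it (keep the fingers off the drops, they are sharp), then stand the scraper upright on the flat plate again. Take the lid's coil handle and first tug it straight up without drawing it back, to learn whether the hidden catch is hooked; if it is, draw the handle towards the hinges to free it, raise the lid to about 45 degrees and finish there, still holding the lid still by its handle. Leave the other things on the bench where they are.

Things in the scene. Friction and masses are not known exactly. Their poses are not given: they have to be found in the camera images.
- box: Charcoal box of a smoker, dark sheet steel, fixed on the bench: body 230 x 250 mm (its x by y), 95 mm high, under a flat lid 240 x 300 mm, 5 mm thick, that overhangs both sides by 25 mm. Origin: centre of its underside on the bench; x points from the handle side to the hinge side (away from the robot), y to the left, z up.
- lid_field (a point): Point on the shut lid's top, 100 mm above the bench, at x = +40 mm, y = 0 of the box: middle of the flat clear field where the drops lie. The field is 140 mm along the box's x (70 mm either way; the catch's stop bar is before it) and the lid's whole 300 mm along y. The point stays with the box.
- lid_hinge (a point): Middle of the lid's hinge line, at x = +120 mm, y = 0, z = 97.5 mm of the box; the line runs along the box's y.
- lid (a joint): Angle of the lid about its hinge line, rad: 0 shut, grows as the handle edge goes up. No stay: it falls shut when let go. Lifting takes 6 to 12 N at the handle (lid with handle about 0.9 kg). If the catch is hooked, the lid only rattles: about 0.019 rad (4 mm at the handle) to a dead stop.
- catch (a joint): Slide of the handle along the lid, m: 0 at rest, grows as it is drawn towards the hinge, stop at 0.016. A spring pushes it back, 4 N at rest, 10 N at the stop. Its nose is out of sight under the lid: it may or may not have hooked under the keeper in the front wall, and looks the same from outside. If hooked, 0.012 frees it; with the lid past 0.1 rad it may spring back.
- handle: Coil-spring handle of the catch: steel grip 20 mm thick, 84 mm long, level along the box's y, on a leg at each end. Origin: middle of the grip; lid shut and handle at rest: x = -85 mm, y = 0, z = 145 mm of the box (45 mm above the lid, 205 mm before the hinge line). It swings with the lid and slides along it; being round, it turns between the fingers as the lid swings.
- pan: Square pan with a raised rim, 240 x 190 mm (its x by y), rim 35 mm high, walls 4 mm, coil handle towards the robot; fixed, tight beside the box on its left or its right, its near wall under the lid's overhang. Origin: centre of its underside on the bench, axes as the box's.
- plate: Flat griddle plate without rim, 250 x 180 mm (its x by y), 8 mm thick, coil handle towards the robot; fixed, on the other side of the box from the pan. Origin: centre of its underside on the bench, axes as the box's.
- scraper: Scraper block standing upright on the flat plate: wooden grip on a steel foot, 120 mm long (its x), 26 mm thick (its y; steel foot 30 mm), 90 mm high, about 0.28 kg. The grip, 100 mm long, runs from 36 to 90 mm above the foot. Origin: centre of the foot's underside; z up when it stands.
- drop0: Loose steel drop on the lid: round slug 22 mm across, 8 mm thick, 24 g, sharp edges. Origin: centre of its underside.
- drop1: Loose steel drop on the lid: rectangle 28 x 16 mm, 8 mm thick, 28 g, sharp edges. Origin: centre of its underside.
- drop2: Loose steel drop on the lid: round slug 22 mm across, 8 mm thick, 24 g, sharp edges. Origin: centre of its underside.
- drop3: Loose steel drop on the lid: rectangle 28 x 16 mm, 8 mm thick, 28 g, sharp edges. Origin: centre of its underside.
- offcut: Square tube offcut 40 x 40 x 50 mm high, standing on the flat plate behind the scraper. Bystander. Origin: its underside (tools: near their middle).
- wrench: Wrench, 200 mm, lying at the right. Bystander. Origin: its underside (tools: near their middle).
- brush: Wire brush, 220 mm, lying beyond the box. Bystander. Origin: its underside (tools: near their middle).
- hammer: Hammer, 220 mm, lying at the left. Bystander. Origin: its underside (tools: near their middle).
- tin: Plain metal can, 70 mm across, 110 mm high, beyond the box. Bystander. Origin: its underside (tools: near their middle).
- magnet: Flat triangular welding magnet, 95 mm sides, 12 mm thick, at the left. Bystander. Origin: its underside (tools: near their middle).
- tape: Tape measure, 65 x 35 x 60 mm, at the right. Bystander. Origin: its underside (tools: near their middle).
Things that resemble listed ones, but are neither listed nor needed, are in the scene too. There is more than one size of the scraper; the one meant has the size given above.

How it is judged:
By the outcome, as a careful person would: the job done as asked, in the order asked, and still so for the second after the job is handed in, while the arm keeps its last pose, push and grip.
It also fails if it takes over 67 s, if anything falls off the work surface, if the arm or the gripper's body presses on something with over 40 N, if the wrist force passes 120 N, or if a joint passes its speed limit or range.

## Working session

There is one attempt and no reset: what is moved stays moved. The work goes in short steps, Python scripts to look and compute and a tool call to move; the robot and the scene stay as the last step left them, time stands still between calls to the robot, and variables do not carry over. Pictures are saved under pics/ and viewed, at most 10 in all, crops included, and the job is handed in when it is done.

Besides the shell and the picture viewer there is one more tool, called after "Request:" as name(argument=value, ...), one argument or row to a line, values as JSON. drive_tool: Moves the arm, as the interface text tells. Its arguments: {"type":"object","properties":{"motion":{"type":"array"},"squeeze":{"type":"number"}},"required":["motion"]}

```bash
mkdir -p pics; cat > h.py <<'E'
import numpy as np, cv2
from cell import manip
from scipy.spatial.transform import Rotation as Ro
def cam(p):
    K=np.array([[p['fx'],0,p['cx']],[0,p['fy'],p['cy']],[0,0,1.]]);d=np.array(p['dist'],float)
    if 'R' in p: R=np.array(p['R']);t=np.array(p['t'])
    else:
        o=manip.get_obs();T=np.eye(4);T[:3,:3]=Ro.from_euler('xyz',o['tcp_rot']).as_matrix();T[:3,3]=o['ee_pos']
        M=np.linalg.inv(T@np.array(p['T_tool_cam']));R=M[:3,:3];t=M[:3,3]
    return K,d,R,t
def toz(p,uv,z):
    K,d,R,t=cam(p);n=cv2.undistortPoints(np.array([[uv]],float),K,d)[0,0]
    r=R.T@np.array([n[0],n[1],1]);c=-R.T@t
    return c+r*(z-c[2])/r[2]
def proj(p,X):
    K,d,R,t=cam(p);return cv2.projectPoints(np.array(X,float).reshape(-1,3),cv2.Rodrigues(R)[0],t,K,d)[0][:,0]
def save(p,n,s=1.5): 
    im=np.ascontiguousarray(p['pixels'][:,:,::-1]);cv2.imwrite('pics/'+n,cv2.resize(im,None,fx=s,fy=s))
E
python3 - <<'E'
from h import *
print({k:(np.round(v,3).tolist() if not isinstance(v,float) else v) for k,v in manip.get_obs().items()}, manip.tip_reach)
hz=dict(box=0.0,lid_field=.1,lid_hinge=.0975,handle=.145,pan=0,plate=0,scraper=.008,drop0=.1,drop1=.1,offcut=.008)
P=[]
for n in('top','scene'):
    p=manip.get_image(n);save(p,n+'0.png')
    K,d,R,t=cam(p);print(n,'cam at',np.round(-R.T@t,3),p['fx'])
    for k,z in hz.items():
        print(k,[(np.round(q['position']).tolist(),round(q['score'],2),np.round(toz(p,q['position'],z)[:2],3).tolist()) for q in manip.spot_point(p,k)[:6]])
E
```

```text
{'time': 0.0, 'joint_pos': [1.142, 0.343, 1.525, -0.0, 1.275, -0.146], 'dq': [0.001, 0.001, -0.0, -0.001, 0.001, -0.002], 'effort': [-0.0, -43.125, -24.422, 0.072, 0.056, -0.0], 'ee_pos': [0.146, 0.504, 0.24], 'tcp_rot': [-3.14, -0.0, 2.859], 'wrist_force': [-0.145, -0.202, -0.736], 'ft_torque': [-0.016, 0.054, -0.043], 'finger_force': 0.0, 'width': 1.0012385232961716} 0.014
top cam at [ 0.449 -0.068  1.57 ] 451.6362029939964
box [([250.0, 182.0], 0.8, [0.573, -0.047]), ([351.0, 241.0], 0.62, [0.366, -0.401])]
lid_field [([246.0, 164.0], 0.94, [0.625, -0.036]), ([384.0, 185.0], 0.28, [0.553, -0.49])]
lid_hinge [([249.0, 142.0], 0.89, [0.698, -0.045])]
handle [([247.0, 206.0], 0.71, [0.486, -0.041])]
pan [([177.0, 183.0], 0.76, [0.569, 0.21]), ([250.0, 163.0], 0.3, [0.64, -0.046])]
plate []
scraper [([320.0, 196.0], 0.82, [0.523, -0.291]), ([405.0, 245.0], 0.74, [0.348, -0.591]), ([289.0, 240.0], 0.63, [0.372, -0.183])]
drop0 [([242.0, 158.0], 0.61, [0.642, -0.021]), ([222.0, 180.0], 0.48, [0.57, 0.043])]
drop1 [([242.0, 158.0], 0.61, [0.642, -0.021]), ([222.0, 180.0], 0.48, [0.57, 0.
[... 337 characters left out ...]
-0.04])]
pan [([338.0, 210.0], 0.94, [0.577, 0.205]), ([192.0, 258.0], 0.5, [0.677, -0.309]), ([262.0, 216.0], 0.39, [0.556, -0.058])]
plate [([203.0, 234.0], 0.76, [0.592, -0.263])]
scraper [([103.0, 188.0], 0.82, [0.341, -0.6]), ([219.0, 177.0], 0.57, [0.369, -0.181]), ([192.0, 217.0], 0.56, [0.524, -0.294])]
drop0 [([278.0, 232.0], 0.72, [0.688, -0.027]), ([264.0, 218.0], 0.56, [0.629, -0.061]), ([294.0, 200.0], 0.53, [0.579, 0.045]), ([279.0, 220.0], 0.48, [0.645, -0.015])]
drop1 [([278.0, 232.0], 0.72, [0.688, -0.027]), ([264.0, 218.0], 0.56, [0.629, -0.061]), ([294.0, 200.0], 0.53, [0.579, 0.045]), ([279.0, 220.0], 0.48, [0.645, -0.015])]
offcut [([191.0, 257.0], 0.8, [0.676, -0.309])]
```

```bash
python3 - <<'E'
from h import *
p=manip.get_image('top');im=np.ascontiguousarray(p['pixels'][:,:,::-1])
c=im[100:290,120:430];cv2.imwrite('pics/topc.png',cv2.resize(c,None,fx=2.58,fy=2.58,interpolation=cv2.INTER_CUBIC))
p=manip.get_image('scene');im=np.ascontiguousarray(p['pixels'][:,:,::-1])
c=im[120:320,80:400];cv2.imwrite('pics/scc.png',cv2.resize(c,None,fx=2.5,fy=2.5,interpolation=cv2.INTER_CUBIC))
E
```

```text
(no output)
```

View pics/topc.png

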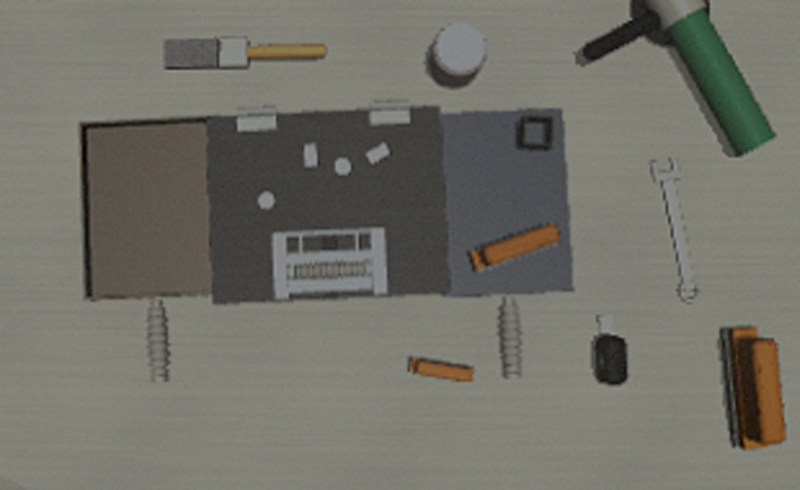

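View pics/scc.png

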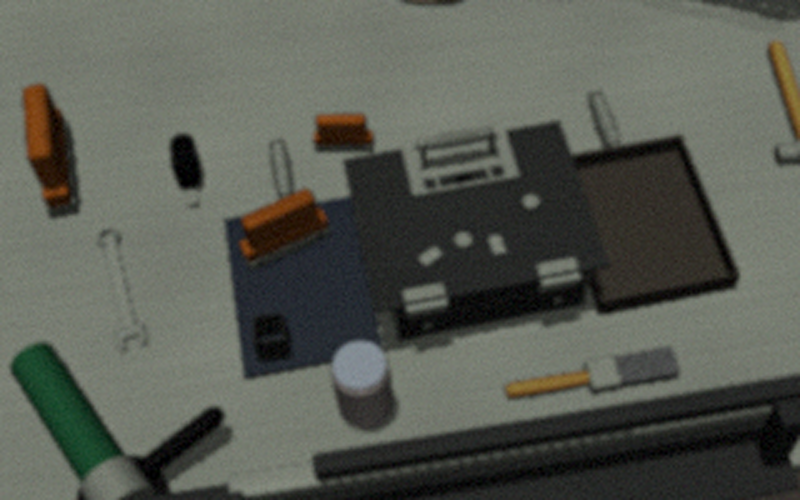

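The top view shows the pan on the left and the plate on the right. There are four drops, at crop (266,200), (310,155), (343,166) and (377,153). The listed scraper is the middle-sized one, standing on the plate at (515,247), with the offcut behind it. Next I fit the geometry.

```bash
python3 - <<'E'
from h import *
p=manip.get_image('top');q=manip.get_image('scene')
f=lambda c:(c[0]/2.58+120-.3,c[1]/2.58+100-.3)
fs=lambda c:(c[0]/2.5+80-.3,c[1]/2.5+120-.3)
L=[toz(p,f(c),.1)[:2] for c in [(207,116),(440,106),(450,295),(213,303)]]
print('lid corners',np.round(L,3).tolist())
# rigid fit
B=np.array([[.12,.15],[.12,-.15],[-.12,-.15],[-.12,.15]]);A=np.array(L)
U,_,Vt=np.linalg.svd((B-B.mean(0)).T@(A-A.mean(0)));R=(Vt.T@U.T);c=A.mean(0)
print('box',c.round(4),'yaw',np.arctan2(R[1,0],R[0,0]),'res mm',((B@R.T+c-A)*1e3).round(1).tolist())
w=lambda X:(R.T@(np.array(X[:2])-c)).round(4)
print('pan,plate corners in box:',[w(toz(p,f(a),.035)).tolist() for a in [(81,123),(88,299)]],[w(toz(p,f(a),.008)).tolist() for a in [(563,109),(573,291)]])
for n,a,b in [('round',(266,200),(530,201)),('rect',(310,155),(497,244)),('round',(343,166),(463,239)),('rect',(377,153),(430,256))]:
    print(n,w(toz(p,f(a),.108)),w(toz(q,fs(b),.108)))
print('handle',w(toz(p,f((329,271)),.152)),w(toz(q,fs((458,150)),.155)), 'net',w(toz(q,manip.spot_point(q,'handle')[0]['position'],.145)))
# scraper: orange mask
im=p['pixels'].astype(int);m=((im[:,:,0]-im[:,:,2])>60).astype(np.uint8)
n,lab,st,ce=cv2.connectedComponentsWithStats(m)
for i in range(1,n):
    if st[i,4]>40: 
        ys,xs=np.where(lab==i);r=cv2.minAreaRect(np.stack([xs,ys],1).astype(np.float32));bp=cv2.boxPoints(r)
        W=np.array([toz(p,b,.098)[:2] for b in bp]);e=[np.linalg.norm(W[k]-W[k-1]) for k in (0,1)]
        d=W[0]-W[1] if np.linalg.norm(W[0]-W[1])>np.linalg.norm(W[1]-W[2]) else W[1]-W[2]
        print('orange',ce[i].round(1),st[i,4],'centre',W.mean(0).round(3),'sizes',np.round(e,3),'ang',np.arctan2(d[1],d[0]).round(3))
# grip-foot candidates from scene: net extents
print([ (np.round(z['extent']).tolist(),round(z['score'],2)) for z in manip.look_for(p,'scraper')])
E
```

```text
lid corners [[0.689, 0.116], [0.701, -0.181], [0.46, -0.192], [0.45, 0.107]]
box [ 0.5749 -0.0374] yaw 0.037770752977069166 res mm [[0.3, 0.6], [-0.1, -1.4], [0.8, 0.1], [-1.0, 0.7]]
pan,plate corners in box: [[0.1291, 0.3283], [-0.1074, 0.3242]] [[0.1254, -0.3242], [-0.1223, -0.3243]]
round [0.008  0.0769] [0.0116 0.0741]
rect [0.0628 0.0193] [0.0669 0.0177]
round [ 0.0471 -0.0218] [ 0.0503 -0.0225]
rect [ 0.0619 -0.0654] [ 0.0663 -0.0681]
handle [-0.0859  0.0002] [-0.054  -0.0063] net [-0.0731  0.0093]
orange [213.2  35.5] 1952 centre [1.071 0.09 ] sizes [0.061 0.801] ang 1.703
orange [229.1 119.6] 93 centre [0.773 0.016] sizes [0.01  0.096] ang 1.564
orange [101.7 177.4] 366 centre [0.577 0.462] sizes [0.092 0.089] ang 1.121
orange [321.9 194.2] 181 centre [ 0.524 -0.284] sizes [0.02  0.095] ang 1.913
orange [ 98.3 235.3] 73 centre [0.395 0.457] sizes [0.007 0.178] ang 3.05
orange [103.1 224.6] 72 centre [0.423 0.441] sizes [0.007 0.121] ang 3.077
orange [417.2 252.9] 370 centre [ 0.329 -0.598] sizes [0.136 0.052] ang -0.006
orange [292.1 243.5] 101 centre [ 0.364 -0.185] sizes [0.067 0.015] ang 1.4
[([278.0, 238.0, 304.0, 249.0], 0.75), ([303.0, 186.0, 337.0, 202.0], 0.61), ([400.0, 223.0, 425.0, 278.0], 0.59)]
```

Box is at about (0.575, -0.037) with yaw 0.038, and the scraper at about (0.524, -0.286). The fit residuals are around 1 mm. I'll move above the scraper now.

Request:
drive_tool(
  motion=[
    {"az": 0.118},
    {"az": 0.118},
    {"az": 0.118},
    {"az": 0.118},
    {"az": 0.118},
    {"az": 0.118},
    {"az": 0.118},
    {"az": 0.118},
  ],
)

```text
$.motion[0]: bad value
```

Request:
drive_tool(
  motion=[
    {"x": -3.2,"y": 1.5},
    {"x": -3.2,"y": 1.5},
    {"x": -3.2,"y": 1.5},
    {"x": -3.2,"y": 1.5},
    {"x": -3.2,"y": 1.5},
    {"x": -3.2,"y": 1.5},
    {"x": -3.2,"y": 1.5},
    {"x": -3.2,"y": 1.5},
  ],
)

```text
$.motion[0]: bad value
```

Request:
drive_tool(
  motion=[
    {"x": -3.2,"y": 1.5},
    {"x": -3.2,"y": 1.5},
    {"x": -3.2,"y": 1.5},
    {"x": -3.2,"y": 1.5},
    {"x": -3.7,"y": -0.7},
    {"x": -3.7,"y": -0.7},
    {"x": -3.7,"y": -0.7},
    {"x": -3.7,"y": -0.7},
  ],
)

```text
$.motion[0]: bad value
```

Request:
drive_tool(
  motion=[
    {"x": -3.7,"y": -0.7},
    {"x": -3.7,"y": -0.7},
    {"x": -3.7,"y": -0.7},
    {"x": -3.7,"y": -0.7},
    {"x": -3.7,"y": -0.7},
    {"x": -3.7,"y": -0.7},
    {"x": -3.7,"y": -0.7},
    {"x": -3.7,"y": -0.7},
  ],
)

```text
$.motion[0]: bad value
```

```bash
cat >> h.py <<'E'
def rel(target,psi=None):
    o=manip.get_obs();R=Ro.from_euler('xyz',o['tcp_rot']).as_matrix()
    print('t',round(o['time'],2),'pos',np.round(o['ee_pos'],4),'rot',np.round(o['tcp_rot'],3),'F',np.round(o['wrist_force'],1),'w',round(o['width'],3),'ff',np.round(o['finger_force'],1))
    print('tool shift cm',np.round(R.T@(np.array(target)-o['ee_pos'])*100,2), 'daz', None if psi is None else np.round(-((psi-o['tcp_rot'][2]+np.pi)%(2*np.pi)-np.pi),3))
E
python3 - <<'E'
from h import *
rel([.524,-.287,.2],1.913)
p=manip.get_image('wrist');im=p['pixels'].astype(int);save(p,'w1.png')
m=((im[:,:,0]-im[:,:,2])>60).astype(np.uint8)
n,lab,st,ce=cv2.connectedComponentsWithStats(m)
for i in range(1,n):
    if st[i,4]>300:
        ys,xs=np.where(lab==i);r=cv2.minAreaRect(np.stack([xs,ys],1).astype(np.float32));bp=cv2.boxPoints(r)
        W=np.array([toz(p,b,.098)[:2] for b in bp]);e=[np.linalg.norm(W[k]-W[k-1]) for k in (0,1)]
        d=W[0]-W[1] if np.linalg.norm(W[0]-W[1])>np.linalg.norm(W[1]-W[2]) else W[1]-W[2]
        print(st[i],'centre',W.mean(0).round(3),'sizes',np.round(e,3),'ang',np.arctan2(d[1],d[0]).round(3))
E
```

```text
t 1.4 pos [0.1465 0.5042 0.2407] rot [3.142 0.    2.859] F [-0.8  0.5 -0.3] w 1.003 ff 0.0
tool shift cm [-58.33 -65.44   4.07] daz 0.946
[275 318  22  31 492] centre [0.313 0.488] sizes [0.046 0.018] ang 3.048
```

View pics/w1.png

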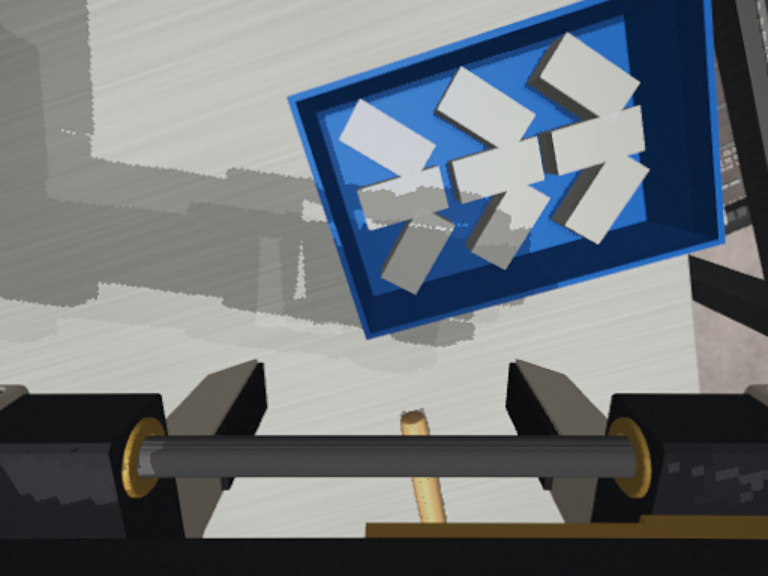

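The arm hasn't moved: the picture shows only the blue bin at the start pose, with the fingers at (230,420) and (540,420). The rows were refused as "bad value", so they probably need every key. I'll test one row.

Request:
drive_tool(
  motion=[
    {"claw": 1,"x": 0,"y": 0,"z": 0,"ax": 0,"ay": 0,"az": 0.118},
  ],
)

```text
time: 1.53
ee_pos: [0.1465, 0.5041, 0.2408]
tcp_rot: [3.142, 0.0, 2.741]
wrist_force: [-0.5, -0.4, 0.6]
width: 1.003
finger_force: 0.0
```

Request:
drive_tool(
  motion=[
    {"claw": 1,"x": 0,"y": 0,"z": 0,"ax": 0,"ay": 0,"az": 0.118},
    {"claw": 1,"x": 0,"y": 0,"z": 0,"ax": 0,"ay": 0,"az": 0.118},
    {"claw": 1,"x": 0,"y": 0,"z": 0,"ax": 0,"ay": 0,"az": 0.118},
    {"claw": 1,"x": 0,"y": 0,"z": 0,"ax": 0,"ay": 0,"az": 0.118},
    {"claw": 1,"x": 0,"y": 0,"z": 0,"ax": 0,"ay": 0,"az": 0.118},
    {"claw": 1,"x": 0,"y": 0,"z": 0,"ax": 0,"ay": 0,"az": 0.118},
    {"claw": 1,"x": 0,"y": 0,"z": 0,"ax": 0,"ay": 0,"az": 0.118},
  ],
)

```text
time: 2.12
ee_pos: [0.1465, 0.5042, 0.2407]
tcp_rot: [3.142, -0.0, 1.909]
wrist_force: [-0.1, 0.2, 0.6]
width: 0.998
finger_force: 0.0
```

Request:
drive_tool(
  motion=[
    {"claw": 1,"x": -3.2,"y": 1.5,"z": 0,"ax": 0,"ay": 0,"az": 0},
    {"claw": 1,"x": -3.2,"y": 1.5,"z": 0,"ax": 0,"ay": 0,"az": 0},
    {"claw": 1,"x": -3.2,"y": 1.5,"z": 0,"ax": 0,"ay": 0,"az": 0},
    {"claw": 1,"x": -3.2,"y": 1.5,"z": 0,"ax": 0,"ay": 0,"az": 0},
    {"claw": 1,"x": -3.2,"y": 1.5,"z": 0,"ax": 0,"ay": 0,"az": 0},
    {"claw": 1,"x": -3.2,"y": 1.5,"z": 0,"ax": 0,"ay": 0,"az": 0},
    {"claw": 1,"x": -3.2,"y": 1.5,"z": 0,"ax": 0,"ay": 0,"az": 0},
    {"claw": 1,"x": -3.2,"y": 1.5,"z": 0,"ax": 0,"ay": 0,"az": 0},
  ],
)

```text
time: 2.78
ee_pos: [0.3468, 0.3023, 0.2409]
tcp_rot: [3.141, -0.0, 1.915]
wrist_force: [0.5, 0.7, 0.9]
width: 1.003
finger_force: 0.0
```

Request:
drive_tool(
  motion=[
    {"claw": 1,"x": -3.2,"y": 1.5,"z": 0,"ax": 0,"ay": 0,"az": 0},
    {"claw": 1,"x": -3.2,"y": 1.5,"z": 0,"ax": 0,"ay": 0,"az": 0},
    {"claw": 1,"x": -3.2,"y": 1.5,"z": 0,"ax": 0,"ay": 0,"az": 0},
    {"claw": 1,"x": -3.2,"y": 1.5,"z": 0,"ax": 0,"ay": 0,"az": 0},
    {"claw": 1,"x": -3.7,"y": -0.7,"z": 0,"ax": 0,"ay": 0,"az": 0},
    {"claw": 1,"x": -3.7,"y": -0.7,"z": 0,"ax": 0,"ay": 0,"az": 0},
    {"claw": 1,"x": -3.7,"y": -0.7,"z": 0,"ax": 0,"ay": 0,"az": 0},
    {"claw": 1,"x": -3.7,"y": -0.7,"z": 0,"ax": 0,"ay": 0,"az": 0},
  ],
)

```text
time: 3.45
ee_pos: [0.469, 0.0528, 0.2408]
tcp_rot: [3.141, 0.0, 1.915]
wrist_force: [1.0, 0.5, -0.6]
width: 0.999
finger_force: 0.0
```

Request:
drive_tool(
  motion=[
    {"claw": 1,"x": -3.7,"y": -0.7,"z": 0,"ax": 0,"ay": 0,"az": 0},
    {"claw": 1,"x": -3.7,"y": -0.7,"z": 0,"ax": 0,"ay": 0,"az": 0},
    {"claw": 1,"x": -3.7,"y": -0.7,"z": 0,"ax": 0,"ay": 0,"az": 0},
    {"claw": 1,"x": -3.7,"y": -0.7,"z": 0,"ax": 0,"ay": 0,"az": 0},
    {"claw": 1,"x": -3.7,"y": -0.7,"z": 0,"ax": 0,"ay": 0,"az": 0},
    {"claw": 1,"x": -3.7,"y": -0.7,"z": 0,"ax": 0,"ay": 0,"az": 0},
    {"claw": 1,"x": -3.7,"y": -0.7,"z": 0,"ax": 0,"ay": 0,"az": 0},
  ],
)

```text
time: 4.03
ee_pos: [0.5102, -0.2077, 0.2408]
tcp_rot: [3.141, 0.0, 1.915]
wrist_force: [0.8, 0.3, 0.0]
width: 1.0
finger_force: 0.0
```

```bash
python3 - <<'E'
from h import *
rel([.524,-.287,.2],1.913)
p=manip.get_image('wrist');im=p['pixels'].astype(int);save(p,'w2.png')
print(np.round(p['T_tool_cam'],3).tolist(),'grip top centre should be at',proj(p,[.524,-.287,.098]).round())
m=((im[:,:,0]-im[:,:,2])>60).astype(np.uint8)
n,lab,st,ce=cv2.connectedComponentsWithStats(m)
for i in range(1,n):
    if st[i,4]>300:
        ys,xs=np.where(lab==i);r=cv2.minAreaRect(np.stack([xs,ys],1).astype(np.float32));bp=cv2.boxPoints(r)
        W=np.array([toz(p,b,.098)[:2] for b in bp]);e=[np.linalg.norm(W[k]-W[k-1]) for k in (0,1)]
        d=W[0]-W[1] if np.linalg.norm(W[0]-W[1])>np.linalg.norm(W[1]-W[2]) else W[1]-W[2]
        print(st[i],bp.round().tolist(),'centre',W.mean(0).round(3),'sizes',np.round(e,3),'ang',np.arctan2(d[1],d[0]).round(3))
E
```

```text
t 4.03 pos [ 0.5102 -0.2077  0.2408] rot [3.141 0.    1.915] F [0.8 0.3 0. ] w 1.0 ff 0.0
tool shift cm [-7.93 -1.37  4.08] daz 0.002
[[-0.0, -0.95, -0.311, 0.084], [1.0, -0.0, -0.0, -0.001], [0.0, -0.311, 0.95, -0.143], [0.0, 0.0, 0.0, 1.0]] grip top centre should be at [[247. 259.]]
[ 107   77   55   75 1596] [[104.0, 144.0], [135.0, 71.0], [163.0, 83.0], [132.0, 155.0]] centre [ 0.382 -0.184] sizes [0.026 0.071] ang -1.763
[ 234  191   24   99 2044] [[234.0, 191.0], [257.0, 191.0], [257.0, 289.0], [234.0, 289.0]] centre [ 0.517 -0.27 ] sizes [0.11  0.022] ang 1.91
[ 244  344  268   15 2699] [[244.0, 344.0], [511.0, 344.0], [511.0, 358.0], [244.0, 358.0]] centre [ 0.703 -0.349] sizes [0.02  0.303] ang -2.797
```

View pics/w2.png

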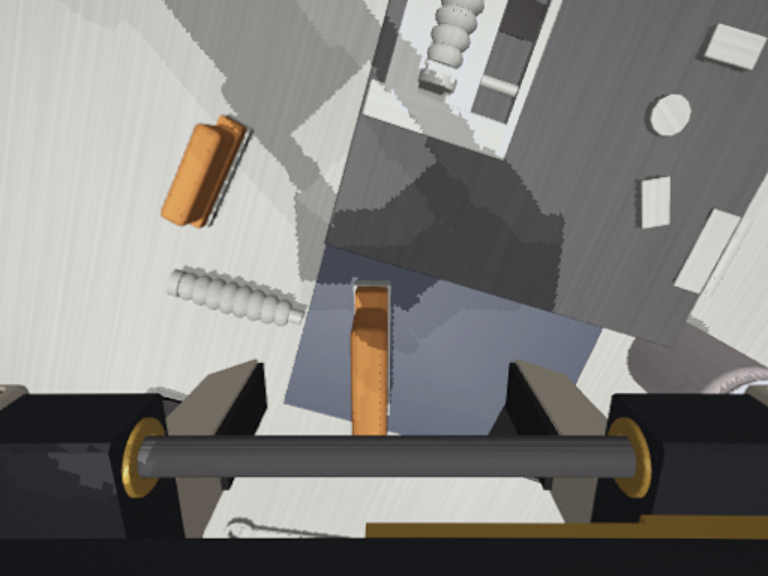

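The scraper lies upright along the tool x axis, with its grip at column ~247 as predicted. The near ends show at rows ~187 (foot) and ~207 (grip). I'll check the lengthwise centre and the drops from this view.

```bash
python3 - <<'E'
from h import *
p=manip.get_image('wrist')
u=np.array([np.cos(1.913),np.sin(1.913)])
for r,z in [(187,.038),(187,.044),(192,.044),(207,.098),(203,.098),(211,.098)]:
    W=toz(p,(247,r),z)[:2]; print(r,z,W.round(3),'along',((W-[.524,-.287])@u).round(4),'across',((W-[.524,-.287])@[-u[1],u[0]]).round(4))
c=np.array([.5749,-.0374]);R=Ro.from_euler('z',.038).as_matrix()[:2,:2]
for a in [(735,46),(669,115),(655,202)]: print(a,(R.T@(toz(p,(a[0]/1.5,a[1]/1.5),.108)[:2]-c)).round(3))
print('hinge leaf edge',(R.T@(toz(p,(720/1.5,209/1.5),.1)[:2]-c)).round(3),(R.T@(toz(p,(676/1.5,285/1.5),.1)[:2]-c)).round(3))
print('lid corner (right front)',(R.T@(toz(p,(327/1.5,243/1.5),.1)[:2]-c)).round(4),'(bar rear)',(R.T@(toz(p,(504/1.5,159/1.5),.1)[:2]-c)).round(4))
E
```

```text
187 0.038 [ 0.502 -0.226] along 0.0646 across 0.0005
187 0.044 [ 0.502 -0.225] along 0.0662 across 0.0002
192 0.044 [ 0.503 -0.23 ] along 0.0603 across 0.0003
207 0.098 [ 0.505 -0.229] along 0.061 across -0.0014
203 0.098 [ 0.504 -0.225] along 0.0652 across -0.0015
211 0.098 [ 0.506 -0.233] along 0.0569 across -0.0013
(735, 46) [0.063 0.012]
(669, 115) [ 0.046 -0.028]
(655, 202) [ 0.061 -0.072]
hinge leaf edge [ 0.104 -0.064] [ 0.102 -0.114]
lid corner (right front) [-0.1157 -0.1538] (bar rear) [-0.0298 -0.0754]
```

Request:
drive_tool(
  motion=[
    {"claw": 1,"x": -3.7,"y": -0.7,"z": 0,"ax": 0,"ay": 0,"az": 0},
    {"claw": 1,"x": -3.7,"y": -0.7,"z": 0,"ax": 0,"ay": 0,"az": 0},
    {"claw": 1,"x": 0,"y": 0,"z": 4,"ax": 0,"ay": 0,"az": 0},
    {"claw": 1,"x": 0,"y": 0,"z": 4,"ax": 0,"ay": 0,"az": 0},
    {"claw": 1,"x": 0,"y": 0,"z": 4,"ax": 0,"ay": 0,"az": 0},
    {"claw": 1,"x": 0,"y": 0,"z": 3,"ax": 0,"ay": 0,"az": 0},
    {"claw": 1,"x": 0,"y": 0,"z": 2,"ax": 0,"ay": 0,"az": 0},
    {"claw": 1,"x": 0,"y": 0,"z": 0,"ax": 0,"ay": 0,"az": 0},
  ],
)

```text
time: 4.8
ee_pos: [0.5195, -0.2776, 0.066]
tcp_rot: [-3.136, -0.008, 1.915]
wrist_force: [-0.5, 0.8, 0.6]
width: 1.0
finger_force: 0.0
```

Request:
drive_tool(
  motion=[
    {"claw": 0,"x": 0,"y": 0,"z": 0,"ax": 0,"ay": 0,"az": 0},
    {"claw": 0,"x": 0,"y": 0,"z": 0,"ax": 0,"ay": 0,"az": 0},
    {"claw": 0,"x": 0,"y": 0,"z": 0,"ax": 0,"ay": 0,"az": 0},
    {"claw": 0,"x": 0,"y": 0,"z": 0,"ax": 0,"ay": 0,"az": 0},
    {"claw": 0,"x": 0,"y": 0,"z": 0,"ax": 0,"ay": 0,"az": 0},
    {"claw": 0,"x": 0,"y": 0,"z": 0,"ax": 0,"ay": 0,"az": 0},
  ],
  squeeze=35,
)

```text
time: 5.3
ee_pos: [0.5223, -0.2803, 0.0716]
tcp_rot: [3.141, 0.001, 1.915]
wrist_force: [0.1, -0.3, 0.1]
width: 0.613
finger_force: 0.0
```

Request:
drive_tool(
  motion=[
    {"claw": 0,"x": 0,"y": 0,"z": 0,"ax": 0,"ay": 0,"az": 0},
    {"claw": 0,"x": 0,"y": 0,"z": 0,"ax": 0,"ay": 0,"az": 0},
    {"claw": 0,"x": 0,"y": 0,"z": 0,"ax": 0,"ay": 0,"az": 0},
    {"claw": 0,"x": 0,"y": 0,"z": 0,"ax": 0,"ay": 0,"az": 0},
    {"claw": 0,"x": 0,"y": 0,"z": 0,"ax": 0,"ay": 0,"az": 0},
    {"claw": 0,"x": 0,"y": 0,"z": 0,"ax": 0,"ay": 0,"az": 0},
    {"claw": 0,"x": 0,"y": 0,"z": 0,"ax": 0,"ay": 0,"az": 0},
    {"claw": 0,"x": 0,"y": 0,"z": 0,"ax": 0,"ay": 0,"az": 0},
  ],
)

```text
time: 5.97
ee_pos: [0.522, -0.2801, 0.0706]
tcp_rot: [3.141, -0.0, 1.915]
wrist_force: [-0.4, -0.2, -1.0]
width: 0.283
finger_force: 35.0
```

Request:
drive_tool(
  motion=[
    {"claw": 0,"x": 0,"y": 0,"z": -2,"ax": 0,"ay": 0,"az": 0},
    {"claw": 0,"x": 0,"y": 0,"z": -4,"ax": 0,"ay": 0,"az": 0},
    {"claw": 0,"x": 0,"y": 0,"z": -4,"ax": 0,"ay": 0,"az": 0},
    {"claw": 0,"x": 0,"y": 0,"z": -4,"ax": 0,"ay": 0,"az": 0},
    {"claw": 0,"x": 0,"y": 0,"z": -2,"ax": 0,"ay": 0,"az": 0},
    {"claw": 0,"x": 0,"y": 0,"z": 0,"ax": 0,"ay": 0,"az": -0.115},
    {"claw": 0,"x": 0,"y": 0,"z": 0,"ax": 0,"ay": 0,"az": -0.115},
    {"claw": 0,"x": 0,"y": 0,"z": 0,"ax": 0,"ay": 0,"az": -0.115},
  ],
)

```text
time: 6.63
ee_pos: [0.5217, -0.2799, 0.2307]
tcp_rot: [-3.141, -0.001, 2.266]
wrist_force: [-0.7, -0.4, -3.0]
width: 0.282
finger_force: 35.0
```

Request:
drive_tool(
  motion=[
    {"claw": 0,"x": 0,"y": 0,"z": 0,"ax": 0,"ay": 0,"az": -0.115},
    {"claw": 0,"x": 0,"y": 0,"z": 0,"ax": 0,"ay": 0,"az": -0.115},
    {"claw": 0,"x": 0,"y": 0,"z": 0,"ax": 0,"ay": 0,"az": -0.115},
    {"claw": 0,"x": 0,"y": 0,"z": 0,"ax": 0,"ay": 0,"az": -0.115},
    {"claw": 0,"x": 0,"y": 0,"z": 0,"ax": 0,"ay": 0,"az": -0.115},
    {"claw": 0,"x": 0,"y": 0,"z": 0,"ax": 0,"ay": 0,"az": -0.115},
    {"claw": 0,"x": 0,"y": 0,"z": 0,"ax": 0,"ay": 0,"az": -0.115},
    {"claw": 0,"x": 0,"y": 0,"z": 0,"ax": 0,"ay": 0,"az": -0.115},
  ],
)

```text
time: 7.3
ee_pos: [0.5215, -0.2799, 0.23]
tcp_rot: [3.14, -0.001, -3.098]
wrist_force: [-0.1, 0.2, -3.3]
width: 0.279
finger_force: 35.0
```

Request:
drive_tool(
  motion=[
    {"claw": 0,"x": -2.4,"y": 3.1,"z": 0,"ax": 0,"ay": 0,"az": 0},
    {"claw": 0,"x": -2.4,"y": 3.1,"z": 0,"ax": 0,"ay": 0,"az": 0},
    {"claw": 0,"x": -2.5,"y": 3.2,"z": 0,"ax": 0,"ay": 0,"az": 0},
    {"claw": 0,"x": -2.5,"y": 3.1,"z": 0,"ax": 0,"ay": 0,"az": 0},
    {"claw": 0,"x": 0,"y": 0,"z": 2,"ax": 0,"ay": 0,"az": 0},
    {"claw": 0,"x": 0,"y": 0,"z": 0,"ax": 0,"ay": 0,"az": 0},
  ],
)

```text
time: 7.8
ee_pos: [0.6144, -0.1486, 0.2067]
tcp_rot: [3.139, -0.006, -3.1]
wrist_force: [-1.6, -0.3, -4.2]
width: 0.281
finger_force: 35.0
```

```bash
python3 - <<'E'
from h import *
rel([.6153,-.1509,.1650],3.18)
p=manip.get_image('wrist');s=manip.get_image('scene')
a=np.ascontiguousarray(p['pixels'][:,:,::-1]);b=np.ascontiguousarray(s['pixels'][100:340,100:420,::-1])
b=cv2.resize(b,(512,384),interpolation=cv2.INTER_CUBIC)
cv2.imwrite('pics/w3.png',cv2.resize(np.vstack([a,b]),(400,600),interpolation=cv2.INTER_AREA) if 0 else cv2.resize(np.hstack([a,b]),(800,300),interpolation=cv2.INTER_AREA))
E
```

```text
t 7.8 pos [ 0.6144 -0.1486  0.2067] rot [ 3.139 -0.006 -3.1  ] F [-1.6 -0.3 -4.2] w 0.281 ff 35.0
tool shift cm [-0.11 -0.25  4.17] daz 0.004
```

View pics/w3.png

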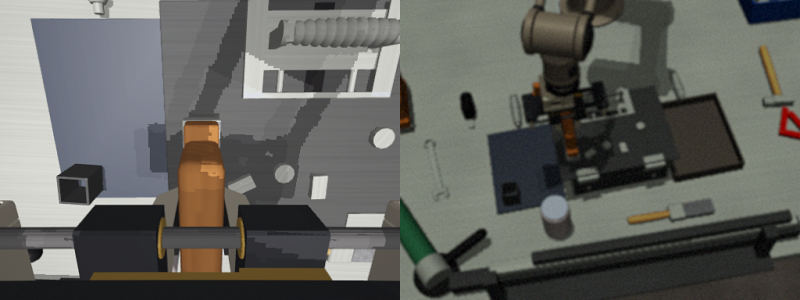

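The scraper is held upright at the lid's right side, with all four drops to its left, the first at (243,184). The bar edge is ahead of it at row ~97. I'll check the scraper's near end relative to the TCP.

```bash
python3 - <<'E'
from h import *
o=manip.get_obs();p=manip.get_image('wrist')
T=Ro.from_euler('xyz',o['tcp_rot']).as_matrix()
for r,h in [(121,.036),(121,.03),(126,.036)]:
    W=toz(p,(201*1.28,r*1.28),o['ee_pos'][2]-.0626+h);print((T.T@(W-o['ee_pos'])).round(4))
im=p['pixels'][140:170,257].astype(int);print([ (140+i,x.tolist()) for i,x in enumerate(im) if i%2==0])
rel([.6153,-.1509,.1650],3.18)
E
```

```text
[ 0.0567 -0.0018  0.0268]
[ 0.0556 -0.0018  0.0328]
[ 0.0531 -0.0018  0.0268]
[(140, [77, 77, 77]), (142, [77, 77, 77]), (144, [77, 77, 78]), (146, [70, 70, 71]), (148, [69, 70, 71]), (150, [81, 81, 80]), (152, [87, 86, 85]), (154, [126, 128, 125]), (156, [83, 51, 29]), (158, [90, 57, 32]), (160, [125, 80, 44]), (162, [151, 99, 56]), (164, [161, 108, 59]), (166, [161, 108, 60]), (168, [161, 108, 60])]
t 7.95 pos [ 0.6146 -0.1522  0.2106] rot [ 3.141e+00 -1.000e-03 -3.104e+00] F [ 0.3 -0.4 -2.9] w 0.283 ff 35.0
tool shift cm [-0.09  0.12  4.56] daz -0.001
```

Request:
drive_tool(
  motion=[
    {"claw": 0,"x": 0.3,"y": 0.1,"z": 1.5,"ax": 0,"ay": 0,"az": 0},
    {"claw": 0,"x": 0,"y": 0,"z": 1.5,"ax": 0,"ay": 0,"az": 0},
    {"claw": 0,"x": 0,"y": 0,"z": 0.8,"ax": 0,"ay": 0,"az": 0},
    {"claw": 0,"x": 0,"y": 0,"z": 0.5,"ax": 0,"ay": 0,"az": 0},
    {"claw": 0,"x": 0,"y": 0,"z": 0.2,"ax": 0,"ay": 0,"az": 0},
    {"claw": 0,"x": 0,"y": 0,"z": 0,"ax": 0,"ay": 0,"az": 0},
    {"claw": 0,"x": 0,"y": 0,"z": 0,"ax": 0,"ay": 0,"az": 0},
  ],
)

```text
time: 8.53
ee_pos: [0.6124, -0.151, 0.1665]
tcp_rot: [-3.141, 0.001, -3.104]
wrist_force: [0.7, 0.3, -2.1]
width: 0.279
finger_force: 35.0
```

Request:
drive_tool(
  motion=[
    {"claw": 0,"x": 0,"y": 0.6,"z": 0.1,"ax": 0,"ay": 0,"az": 0},
    {"claw": 0,"x": 0,"y": 1.2,"z": 0,"ax": 0,"ay": 0,"az": 0},
    {"claw": 0,"x": 0,"y": 1.2,"z": 0,"ax": 0,"ay": 0,"az": 0},
    {"claw": 0,"x": 0,"y": 1.2,"z": 0,"ax": 0,"ay": 0,"az": 0},
    {"claw": 0,"x": 0,"y": 1.2,"z": 0,"ax": 0,"ay": 0,"az": 0},
    {"claw": 0,"x": 0,"y": 1.2,"z": 0,"ax": 0,"ay": 0,"az": 0},
    {"claw": 0,"x": 0,"y": 1.2,"z": 0,"ax": 0,"ay": 0,"az": 0},
    {"claw": 0,"x": 0,"y": 1.2,"z": 0,"ax": 0,"ay": 0,"az": 0},
  ],
)

```text
time: 9.2
ee_pos: [0.6086, -0.0592, 0.1648]
tcp_rot: [-3.141, 0.0, -3.103]
wrist_force: [-0.1, -1.0, -2.3]
width: 0.28
finger_force: 35.0
```

Request:
drive_tool(
  motion=[
    {"claw": 0,"x": 0,"y": 1.2,"z": 0,"ax": 0,"ay": 0,"az": 0},
    {"claw": 0,"x": 0,"y": 1.2,"z": 0,"ax": 0,"ay": 0,"az": 0},
    {"claw": 0,"x": 0,"y": 1.2,"z": 0,"ax": 0,"ay": 0,"az": 0},
    {"claw": 0,"x": 0,"y": 1.2,"z": 0,"ax": 0,"ay": 0,"az": 0},
    {"claw": 0,"x": 0,"y": 1.2,"z": 0,"ax": 0,"ay": 0,"az": 0},
    {"claw": 0,"x": 0,"y": 1.2,"z": 0,"ax": 0,"ay": 0,"az": 0},
    {"claw": 0,"x": 0,"y": 1.2,"z": 0,"ax": 0,"ay": 0,"az": 0},
    {"claw": 0,"x": 0,"y": 1.2,"z": 0,"ax": 0,"ay": 0,"az": 0},
  ],
)

```text
time: 9.87
ee_pos: [0.6049, 0.0364, 0.1647]
tcp_rot: [-3.142, 0.0, -3.103]
wrist_force: [-0.2, -1.5, -2.4]
width: 0.278
finger_force: 35.0
```

Request:
drive_tool(
  motion=[
    {"claw": 0,"x": 0,"y": 1.2,"z": 0,"ax": 0,"ay": 0,"az": 0},
    {"claw": 0,"x": 0,"y": 1.2,"z": 0,"ax": 0,"ay": 0,"az": 0},
    {"claw": 0,"x": 0,"y": 1.2,"z": 0,"ax": 0,"ay": 0,"az": 0},
    {"claw": 0,"x": 0,"y": 1.2,"z": 0,"ax": 0,"ay": 0,"az": 0},
    {"claw": 0,"x": 0,"y": 1.2,"z": 0,"ax": 0,"ay": 0,"az": 0},
    {"claw": 0,"x": 0,"y": 1.2,"z": 0,"ax": 0,"ay": 0,"az": 0},
    {"claw": 0,"x": 0,"y": 1.2,"z": 0,"ax": 0,"ay": 0,"az": 0},
    {"claw": 0,"x": 0,"y": 0,"z": 0,"ax": 0,"ay": 0,"az": 0},
  ],
)

```text
time: 10.53
ee_pos: [0.6014, 0.1221, 0.1646]
tcp_rot: [3.14, -0.0, -3.101]
wrist_force: [0.5, -0.5, -3.6]
width: 0.281
finger_force: 35.0
```

```bash
python3 - <<'E'
from h import *
rel([.6153,-.1509,.1650],3.18)
c=np.array([.5749,-.0374]);R=Ro.from_euler('z',.038).as_matrix()[:2,:2]
o=manip.get_obs();print('tcp in box',R.T@(np.array(o['ee_pos'])[:2]-c))
p=manip.get_image('wrist');s=manip.get_image('scene')
for q in(p,s):
    print([(np.round(z['position']).tolist(),round(z['score'],2),(R.T@(toz(q,z['position'],.1)[:2]-c)).round(3).tolist(),(R.T@(toz(q,z['position'],.004)[:2]-c)).round(3).tolist()) for n in('drop0','drop1') for z in manip.spot_point(q,n)])
a=np.ascontiguousarray(p['pixels'][:,:,::-1]);b=np.ascontiguousarray(s['pixels'][130:280,220:420,::-1])
b=cv2.resize(b,(512,384),interpolation=cv2.INTER_CUBIC)
cv2.imwrite('pics/w4.png',cv2.resize(np.hstack([a,b]),(800,300),interpolation=cv2.INTER_AREA))
E
```

```text
t 10.53 pos [0.6014 0.1221 0.1646] rot [ 3.14  -0.    -3.101] F [ 0.5 -0.5 -3.6] w 0.281 ff 35.0
tool shift cm [ -0.29 -27.33  -0.08] daz 0.002
tcp in box [0.03253824 0.15836823]
[([282.0, 226.0], 0.73, [0.034, 0.172], [0.074, 0.18]), ([294.0, 166.0], 0.61, [-0.01, 0.18], [0.01, 0.192]), ([292.0, 201.0], 0.58, [0.015, 0.179], [0.046, 0.191]), ([299.0, 215.0], 0.46, [0.025, 0.185], [0.061, 0.198]), ([282.0, 226.0], 0.73, [0.034, 0.172], [0.074, 0.18]), ([294.0, 166.0], 0.61, [-0.01, 0.18], [0.01, 0.191]), ([292.0, 201.0], 0.58, [0.015, 0.179], [0.046, 0.19]), ([299.0, 215.0], 0.46, [0.025, 0.184], [0.061, 0.198])]
[([327.0, 225.0], 0.39, [0.121, 0.161], [0.065, 0.188]), ([327.0, 225.0], 0.39, [0.121, 0.161], [0.065, 0.188])]
```

View pics/w4.png

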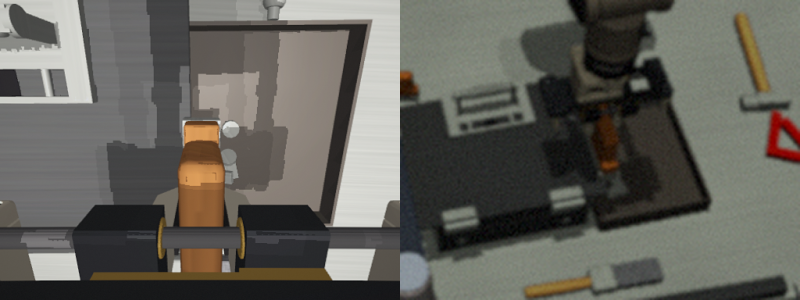

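All four drops are in the pan at (231,129), (229,157) and (232,170), and the lid is clear. Now I'll take the scraper back to the plate.

Request:
drive_tool(
  motion=[
    {"claw": 0,"x": 0,"y": 0,"z": -2,"ax": 0,"ay": 0,"az": 0},
    {"claw": 0,"x": 0,"y": 0,"z": -3,"ax": 0,"ay": 0,"az": 0},
    {"claw": 0,"x": 0,"y": 0,"z": -3,"ax": 0,"ay": 0,"az": 0},
    {"claw": 0,"x": 0.86,"y": -3.6,"z": 0,"ax": 0,"ay": 0,"az": 0},
    {"claw": 0,"x": 0.86,"y": -3.6,"z": 0,"ax": 0,"ay": 0,"az": 0},
    {"claw": 0,"x": 0.86,"y": -3.6,"z": 0,"ax": 0,"ay": 0,"az": 0},
    {"claw": 0,"x": 0.86,"y": -3.6,"z": 0,"ax": 0,"ay": 0,"az": 0},
    {"claw": 0,"x": 0.86,"y": -3.6,"z": 0,"ax": 0,"ay": 0,"az": 0},
  ],
)

```text
time: 11.5
ee_pos: [0.565, -0.0644, 0.2449]
tcp_rot: [-3.141, 0.0, -3.104]
wrist_force: [1.0, -0.5, -2.7]
width: 0.285
finger_force: 35.0
```

Request:
drive_tool(
  motion=[
    {"claw": 0,"x": 0.86,"y": -3.6,"z": 0,"ax": 0,"ay": 0,"az": 0},
    {"claw": 0,"x": 0.86,"y": -3.6,"z": 0,"ax": 0,"ay": 0,"az": 0},
    {"claw": 0,"x": 0.86,"y": -3.6,"z": 0,"ax": 0,"ay": 0,"az": 0},
    {"claw": 0,"x": 0.86,"y": -3.6,"z": 0,"ax": 0,"ay": 0,"az": 0},
    {"claw": 0,"x": 0.86,"y": -3.6,"z": 0,"ax": 0,"ay": 0,"az": 0},
    {"claw": 0,"x": 0.86,"y": -3.7,"z": 0,"ax": 0,"ay": 0,"az": 0},
    {"claw": 0,"x": 0,"y": 0,"z": 0,"ax": 0,"ay": 0,"az": 0.115},
    {"claw": 0,"x": 0,"y": 0,"z": 0,"ax": 0,"ay": 0,"az": 0.115},
  ],
)

```text
time: 12.17
ee_pos: [0.5212, -0.2843, 0.2444]
tcp_rot: [-3.142, -0.0, 2.94]
wrist_force: [0.2, 1.0, -2.6]
width: 0.282
finger_force: 35.0
```

Request:
drive_tool(
  motion=[
    {"claw": 0,"x": 0,"y": 0,"z": 0,"ax": 0,"ay": 0,"az": 0.115},
    {"claw": 0,"x": 0,"y": 0,"z": 0,"ax": 0,"ay": 0,"az": 0.115},
    {"claw": 0,"x": 0,"y": 0,"z": 0,"ax": 0,"ay": 0,"az": 0.115},
    {"claw": 0,"x": 0,"y": 0,"z": 0,"ax": 0,"ay": 0,"az": 0.115},
    {"claw": 0,"x": 0,"y": 0,"z": 0,"ax": 0,"ay": 0,"az": 0.115},
    {"claw": 0,"x": 0,"y": 0,"z": 0,"ax": 0,"ay": 0,"az": 0.115},
    {"claw": 0,"x": 0,"y": 0,"z": 0,"ax": 0,"ay": 0,"az": 0.115},
    {"claw": 0,"x": 0,"y": 0,"z": 0,"ax": 0,"ay": 0,"az": 0.115},
  ],
)

```text
time: 12.83
ee_pos: [0.522, -0.2816, 0.2447]
tcp_rot: [-3.142, -0.0, 2.023]
wrist_force: [-0.3, -0.3, -3.7]
width: 0.276
finger_force: 35.0
```

Request:
drive_tool(
  motion=[
    {"claw": 0,"x": 0,"y": 0,"z": 2,"ax": 0,"ay": 0,"az": 0.115},
    {"claw": 0,"x": 0,"y": 0,"z": 4,"ax": 0,"ay": 0,"az": 0},
    {"claw": 0,"x": 0,"y": 0,"z": 4,"ax": 0,"ay": 0,"az": 0},
    {"claw": 0,"x": 0,"y": 0,"z": 2,"ax": 0,"ay": 0,"az": 0},
    {"claw": 0,"x": 0,"y": 0,"z": 0,"ax": 0,"ay": 0,"az": 0},
    {"claw": 0,"x": 0,"y": 0,"z": 0,"ax": 0,"ay": 0,"az": 0},
  ],
)

```text
time: 13.33
ee_pos: [0.522, -0.2814, 0.1243]
tcp_rot: [-3.141, -0.002, 1.914]
wrist_force: [-0.3, 0.5, -1.9]
width: 0.281
finger_force: 35.0
```

```bash
python3 - <<'E'
from h import *
rel([.5220,-.2801,.0706],1.915)
E
```

```text
t 13.33 pos [ 0.522  -0.2814  0.1243] rot [-3.141e+00 -2.000e-03  1.914e+00] F [-0.3  0.5 -1.9] w 0.281 ff 35.0
tool shift cm [0.11 0.05 5.37] daz -0.001
```

Request:
drive_tool(
  motion=[
    {"claw": 0,"x": 0.1,"y": 0,"z": 2,"ax": 0,"ay": 0,"az": 0},
    {"claw": 0,"x": 0,"y": 0,"z": 1.5,"ax": 0,"ay": 0,"az": 0},
    {"claw": 0,"x": 0,"y": 0,"z": 1,"ax": 0,"ay": 0,"az": 0},
    {"claw": 0,"x": 0,"y": 0,"z": 0.5,"ax": 0,"ay": 0,"az": 0},
    {"claw": 0,"x": 0,"y": 0,"z": 0.3,"ax": 0,"ay": 0,"az": 0},
    {"claw": 0,"x": 0,"y": 0,"z": 0,"ax": 0,"ay": 0,"az": 0},
    {"claw": 0,"x": 0,"y": 0,"z": 0,"ax": 0,"ay": 0,"az": 0},
    {"claw": 0,"x": 0,"y": 0,"z": 0,"ax": 0,"ay": 0,"az": 0},
  ],
)

```text
time: 14.0
ee_pos: [0.5226, -0.2806, 0.0727]
tcp_rot: [3.14, 0.001, 1.915]
wrist_force: [0.7, -0.5, -2.9]
width: 0.285
finger_force: 35.0
```

Request:
drive_tool(
  motion=[
    {"claw": 0,"x": 0,"y": 0,"z": 0.1,"ax": 0,"ay": 0,"az": 0},
    {"claw": 0,"x": 0,"y": 0,"z": 0.1,"ax": 0,"ay": 0,"az": 0},
    {"claw": 0,"x": 0,"y": 0,"z": 0,"ax": 0,"ay": 0,"az": 0},
    {"claw": 0,"x": 0,"y": 0,"z": 0,"ax": 0,"ay": 0,"az": 0},
  ],
)

```text
time: 14.33
ee_pos: [0.5225, -0.2805, 0.0706]
tcp_rot: [3.141, 0.001, 1.915]
wrist_force: [-0.3, 0.6, 4.8]
width: 0.282
finger_force: 35.0
```

Request:
drive_tool(
  motion=[
    {"claw": 0.7,"x": 0,"y": 0,"z": 0,"ax": 0,"ay": 0,"az": 0},
    {"claw": 0.7,"x": 0,"y": 0,"z": 0,"ax": 0,"ay": 0,"az": 0},
    {"claw": 0.7,"x": 0,"y": 0,"z": 0,"ax": 0,"ay": 0,"az": 0},
    {"claw": 0.7,"x": 0,"y": 0,"z": 0,"ax": 0,"ay": 0,"az": 0},
    {"claw": 0.7,"x": 0,"y": 0,"z": 0,"ax": 0,"ay": 0,"az": 0},
    {"claw": 0.7,"x": 0,"y": 0,"z": 0,"ax": 0,"ay": 0,"az": 0},
    {"claw": 0.7,"x": 0,"y": 0,"z": 0,"ax": 0,"ay": 0,"az": 0},
    {"claw": 0.7,"x": 0,"y": 0,"z": -1,"ax": 0,"ay": 0,"az": 0},
  ],
)

```text
time: 15.0
ee_pos: [0.5211, -0.2795, 0.0782]
tcp_rot: [-3.14, -0.003, 1.915]
wrist_force: [-0.5, 0.9, -0.5]
width: 0.697
finger_force: 0.0
```

Request:
drive_tool(
  motion=[
    {"claw": 0.7,"x": 0,"y": 0,"z": -2.5,"ax": 0,"ay": 0,"az": 0},
    {"claw": 0.7,"x": 0,"y": 0,"z": -4,"ax": 0,"ay": 0,"az": 0},
    {"claw": 0.7,"x": 0,"y": 0,"z": -4,"ax": 0,"ay": 0,"az": 0},
    {"claw": 0.7,"x": 0,"y": 0,"z": -4,"ax": 0,"ay": 0,"az": 0},
    {"claw": 0.7,"x": 0,"y": 0,"z": 0,"ax": 0,"ay": 0,"az": 0.102},
    {"claw": 0.7,"x": 0,"y": 0,"z": 0,"ax": 0,"ay": 0,"az": 0.102},
    {"claw": 0.7,"x": 0,"y": 0,"z": 0,"ax": 0,"ay": 0,"az": 0.102},
  ],
)

```text
time: 15.58
ee_pos: [0.5223, -0.2803, 0.2267]
tcp_rot: [3.139, 0.002, 1.604]
wrist_force: [0.1, -0.5, 0.4]
width: 0.701
finger_force: 0.0
```

Request:
drive_tool(
  motion=[
    {"claw": 0.6,"x": 3.5,"y": -0.5,"z": 0,"ax": 0,"ay": 0,"az": 0},
    {"claw": 0.6,"x": 3.5,"y": -0.5,"z": 0,"ax": 0,"ay": 0,"az": 0},
    {"claw": 0.6,"x": 3.5,"y": -0.5,"z": 0,"ax": 0,"ay": 0,"az": 0},
    {"claw": 0.6,"x": 3.5,"y": -0.8,"z": 0,"ax": 0,"ay": 0,"az": 0},
    {"claw": 0.6,"x": 0,"y": 0,"z": 0,"ax": 0,"ay": 0,"az": 0},
    {"claw": 0.6,"x": 0,"y": 0,"z": 0,"ax": 0,"ay": 0,"az": 0},
  ],
)

```text
time: 16.08
ee_pos: [0.4937, -0.1397, 0.2259]
tcp_rot: [3.14, 0.001, 1.612]
wrist_force: [0.3, -0.7, -0.8]
width: 0.606
finger_force: 0.0
```

```bash
python3 - <<'E'
from h import *
rel([.49,-.0406,.140],1.609)
p=manip.get_image('wrist');s=manip.get_image('scene')
c=np.array([.5749,-.0374]);R=Ro.from_euler('z',.038).as_matrix()[:2,:2]
for n in('handle',):
  for q in(p,s): print(n,[(np.round(z['position']).tolist(),round(z['score'],2),(R.T@(toz(q,z['position'],.145)[:2]-c)).round(3).tolist()) for z in manip.spot_point(q,n)])
print('proj handle ends top',proj(p,[np.r_[c+R@[x,y],.145] for x,y in[(-.085,-.042),(-.085,0),(-.085,.042)]]).round(), 'lid front right corner',proj(p,np.r_[c+R@[-.12,-.15],.1]).round())
a=np.ascontiguousarray(p['pixels'][:,:,::-1]);b=np.ascontiguousarray(s['pixels'][130:280,150:350,::-1])
b=cv2.resize(b,(512,384),interpolation=cv2.INTER_CUBIC)
cv2.imwrite('pics/w5.png',cv2.resize(np.hstack([a,b]),(800,300),interpolation=cv2.INTER_AREA))
E
```

```text
t 16.08 pos [ 0.4937 -0.1397  0.2259] rot [3.140e+00 1.000e-03 1.612e+00] F [ 0.3 -0.7 -0.8] w 0.606 ff 0.0
tool shift cm [9.92 0.03 8.58] daz 0.003
handle [([261.0, 82.0], 0.88, [-0.083, -0.006])]
handle [([265.0, 175.0], 0.47, [-0.079, 0.006])]
proj handle ends top [[258. 136.]
 [258.  72.]
 [258.  -1.]] lid front right corner [[222. 245.]]
```

View pics/w5.png

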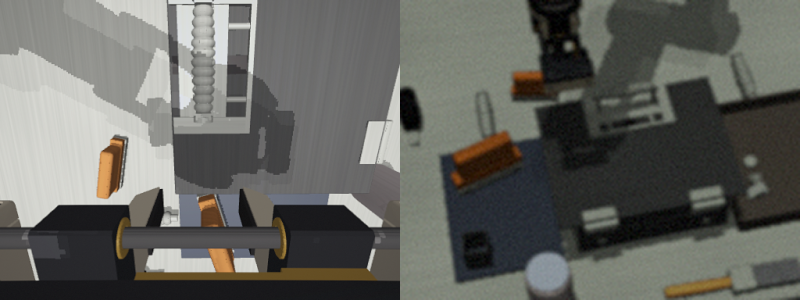

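The scraper stands on the plate and the four drops are in the pan. The coil handle is at column ~261, as predicted. Now I'll lower onto it.

Request:
drive_tool(
  motion=[
    {"claw": 0.45,"x": 3.2,"y": 0,"z": 0,"ax": 0,"ay": 0,"az": 0},
    {"claw": 0.45,"x": 3.2,"y": 0.1,"z": 0,"ax": 0,"ay": 0,"az": 0},
    {"claw": 0.45,"x": 3.2,"y": 0,"z": 0,"ax": 0,"ay": 0,"az": 0},
    {"claw": 0.45,"x": 0,"y": 0,"z": 3,"ax": 0,"ay": 0,"az": 0},
    {"claw": 0.45,"x": 0,"y": 0,"z": 2.5,"ax": 0,"ay": 0,"az": 0},
    {"claw": 0.45,"x": 0,"y": 0,"z": 2,"ax": 0,"ay": 0,"az": 0},
    {"claw": 0.45,"x": 0,"y": 0,"z": 1,"ax": 0,"ay": 0,"az": 0},
    {"claw": 0.45,"x": 0,"y": 0,"z": 0,"ax": 0,"ay": 0,"az": 0},
  ],
)

```text
time: 16.95
ee_pos: [0.49, -0.0458, 0.1372]
tcp_rot: [-3.137, -0.001, 1.607]
wrist_force: [-1.2, -0.2, 0.4]
width: 0.449
finger_force: 0.0
```

Request:
drive_tool(
  motion=[
    {"claw": 0,"x": 0,"y": 0,"z": 0,"ax": 0,"ay": 0,"az": 0},
    {"claw": 0,"x": 0,"y": 0,"z": 0,"ax": 0,"ay": 0,"az": 0},
    {"claw": 0,"x": 0,"y": 0,"z": 0,"ax": 0,"ay": 0,"az": 0},
    {"claw": 0,"x": 0,"y": 0,"z": 0,"ax": 0,"ay": 0,"az": 0},
    {"claw": 0,"x": 0,"y": 0,"z": 0,"ax": 0,"ay": 0,"az": 0},
    {"claw": 0,"x": 0,"y": 0,"z": 0,"ax": 0,"ay": 0,"az": 0},
    {"claw": 0,"x": 0,"y": 0,"z": 0,"ax": 0,"ay": 0,"az": 0},
  ],
  squeeze=40,
)

```text
time: 17.53
ee_pos: [0.4916, -0.0456, 0.1405]
tcp_rot: [3.14, 0.001, 1.609]
wrist_force: [-1.0, -1.7, 6.4]
width: 0.205
finger_force: 40.0
```

Request:
drive_tool(
  motion=[
    {"claw": 0,"x": 0,"y": 0,"z": -0.2,"ax": 0,"ay": 0,"az": 0},
    {"claw": 0,"x": 0,"y": 0,"z": -0.2,"ax": 0,"ay": 0,"az": 0},
    {"claw": 0,"x": 0,"y": 0,"z": 0,"ax": 0,"ay": 0,"az": 0},
  ],
)

```text
time: 17.78
ee_pos: [0.4922, -0.0455, 0.1435]
tcp_rot: [3.14, 0.0, 1.609]
wrist_force: [6.3, -2.0, -8.6]
width: 0.201
finger_force: 40.0
```

Request:
drive_tool(
  motion=[
    {"claw": 0,"x": 0,"y": 0,"z": -0.2,"ax": 0,"ay": 0,"az": 0},
    {"claw": 0,"x": 0,"y": 0,"z": 0,"ax": 0,"ay": 0,"az": 0},
    {"claw": 0,"x": 0,"y": 0,"z": 0,"ax": 0,"ay": 0,"az": 0},
  ],
)

```text
time: 18.03
ee_pos: [0.4926, -0.0455, 0.1452]
tcp_rot: [3.139, 0.0, 1.609]
wrist_force: [9.4, -2.9, -11.3]
width: 0.206
finger_force: 40.0
```

Request:
drive_tool(
  motion=[
    {"claw": 0,"x": 0,"y": 0,"z": -0.2,"ax": 0,"ay": 0,"az": 0},
    {"claw": 0,"x": 0,"y": 0,"z": 0,"ax": 0,"ay": 0,"az": 0},
    {"claw": 0,"x": 0,"y": 0,"z": 0,"ax": 0,"ay": 0,"az": 0},
  ],
)

```text
time: 18.28
ee_pos: [0.493, -0.0455, 0.1471]
tcp_rot: [3.138, 0.0, 1.609]
wrist_force: [11.3, -1.5, -11.7]
width: 0.21
finger_force: 40.0
```

Request:
drive_tool(
  motion=[
    {"claw": 0,"x": 0,"y": 0,"z": -0.2,"ax": 0,"ay": 0,"az": 0},
    {"claw": 0,"x": 0,"y": 0,"z": 0,"ax": 0,"ay": 0,"az": 0},
    {"claw": 0,"x": 0,"y": 0,"z": 0,"ax": 0,"ay": 0,"az": 0},
  ],
)

```text
time: 18.53
ee_pos: [0.4936, -0.0455, 0.1493]
tcp_rot: [3.137, 0.001, 1.608]
wrist_force: [11.9, -1.5, -12.2]
width: 0.204
finger_force: 40.0
```

Request:
drive_tool(
  motion=[
    {"claw": 0,"x": 0,"y": 0.1,"z": -0.2,"ax": 0,"ay": 0,"az": 0},
    {"claw": 0,"x": 0,"y": 0.1,"z": -0.2,"ax": 0,"ay": 0,"az": 0},
    {"claw": 0,"x": 0,"y": 0,"z": -0.2,"ax": 0,"ay": 0,"az": 0},
    {"claw": 0,"x": 0,"y": 0,"z": 0,"ax": 0,"ay": 0,"az": 0},
    {"claw": 0,"x": 0,"y": 0,"z": 0,"ax": 0,"ay": 0,"az": 0},
  ],
)

```text
time: 18.95
ee_pos: [0.4949, -0.0453, 0.154]
tcp_rot: [3.139, 0.0, 1.609]
wrist_force: [13.2, -2.7, -20.2]
width: 0.207
finger_force: 40.0
```

```bash
python3 - <<'E'
from h import *
rel([.49,-.0406,.140],1.609)
s=manip.get_image('scene');p=manip.get_image('wrist')
a=np.ascontiguousarray(p['pixels'][:,:,::-1])
b=cv2.resize(np.ascontiguousarray(s['pixels'][150:255,200:340,::-1]),(512,384),interpolation=cv2.INTER_CUBIC)
cv2.imwrite('pics/w6.png',cv2.resize(np.hstack([a,b]),(800,300),interpolation=cv2.INTER_AREA))
E
```

```text
t 18.95 pos [ 0.4949 -0.0453  0.154 ] rot [3.139 0.    1.609] F [ 13.2  -2.7 -20.2] w 0.207 ff 40.0
tool shift cm [ 0.49 -0.48  1.39] daz -0.0
```

View pics/w6.png

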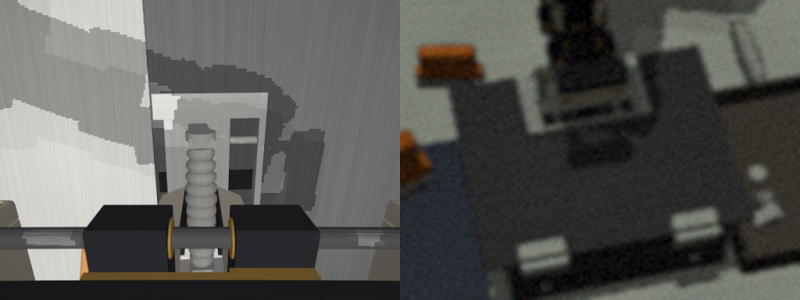

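The lid's front edge is visible in the wrist view, at column ~150 of the half-size image. I'll compare it with projections for different lid angles, to tell a real rise from slip in the fingers.

```bash
python3 - <<'E'
from h import *
s=manip.get_image('scene');p=manip.get_image('wrist')
c=np.array([.5749,-.0374]);R=Ro.from_euler('z',.038).as_matrix()[:2,:2]
def lp(x,y,h,a): # box coords shut point -> rotated about hinge
    dx,dz=x-.12,h-.0975
    X=.12+dx*np.cos(a)-(-dz)*np.sin(a);Z=.0975-dx*np.sin(a)+dz*np.cos(a)
    return np.r_[c+R@[X,y],Z]
for a in (0,.019,.066):
    print(a,'scene: front corners L,R',proj(s,[lp(-.12,.15,.1,a),lp(-.12,-.15,.1,a)]).round(1).tolist(),'wrist front edge y=0,.05,.1',proj(p,[lp(-.12,y,.1,a) for y in(.0,.05,.1)]).round(1).tolist(), 'handle ctr',proj(p,lp(-.085,.03,.145,a)).round(1).tolist())
im=p['pixels'].astype(int).mean(2)
g=cv2.GaussianBlur(im,(0,0),1.2)
for r in (10,30,50,70,90,110,130,150):
    d=np.diff(g[r,150:260]);j=np.argmin(d);print('row',r,'edge col',150+j,round(d[j],1))
gs=cv2.GaussianBlur(s['pixels'].astype(float).mean(2),(0,0),1)
for cc in (225,235,240,305,310,315,318):
    d=np.diff(gs[130:185,cc]);j=np.argsort(d)[:1];print('scene col',cc,'row',130+j,d[j].round(1))
E
```

```text
0 scene: front corners L,R [[303.9, 166.8], [216.9, 181.9]] wrist front edge y=0,.05,.1 [[200.6, 221.4], [196.0, 148.2], [190.5, 62.0]] handle ctr [[250.0, 199.9]]
0.019 scene: front corners L,R [[304.0, 166.0], [216.8, 181.1]] wrist front edge y=0,.05,.1 [[199.5, 224.0], [194.8, 149.3], [189.0, 61.0]] handle ctr [[251.7, 202.2]]
0.066 scene: front corners L,R [[304.2, 164.0], [216.5, 179.2]] wrist front edge y=0,.05,.1 [[197.4, 230.7], [192.1, 152.2], [185.8, 58.5]] handle ctr [[256.9, 208.5]]
row 10 edge col 182 -31.2
row 30 edge col 183 -30.1
row 50 edge col 185 -32.3
row 70 edge col 186 -24.5
row 90 edge col 188 -25.9
row 110 edge col 189 -31.3
row 130 edge col 191 -27.6
row 150 edge col 222 -23.3
scene col 225 row [165] [-11.6]
scene col 235 row [177] [-23.]
scene col 240 row [177] [-14.7]
scene col 305 row [166] [-8.6]
scene col 310 row [181] [-24.7]
scene col 315 row [180] [-29.1]
scene col 318 row [180] [-28.6]
```

```bash
python3 - <<'E'
from h import *
s=manip.get_image('scene');rel([.49,-.0406,.14])
z=cv2.resize(cv2.imread('pics/scene0.png'),(512,384),interpolation=cv2.INTER_AREA).astype(float).mean(2)
n=s['pixels'].astype(float).mean(2)
def sub(g,cc,lo,hi):
    col=cv2.GaussianBlur(g,(0,0),.8)[lo:hi,cc-1:cc+2].mean(1);a,b=col[:3].mean(),col[-3:].mean()
    k=np.where(col<(a+b)/2)[0][0];m=(a+b)/2
    return lo+k-1+(col[k-1]-m)/(col[k-1]-col[k]),a,b
for cc,lo,hi in [(226,172,188),(232,171,187),(238,170,186),(290,162,176),(296,161,175),(300,160,174)]:
    try: print(cc,[np.round(sub(g,cc,lo,hi),1).tolist() for g in (z,n)])
    except Exception as e: print(cc,e)
# hinge control
P=cv2.phaseCorrelate
for nm,(y0,y1,x0,x1) in dict(frame=(165,190,243,300),hinges=(222,250,245,315),frontL=(155,185,292,312),frontR=(168,195,212,238)).items():
    print(nm,np.round(P(z[y0:y1,x0:x1],n[y0:y1,x0:x1],cv2.createHanningWindow((x1-x0,y1-y0),cv2.CV_64F)),2))
E
```

```text
t 19.2 pos [ 0.4949 -0.0453  0.154 ] rot [3.139 0.    1.609] F [ 14.5  -3.  -20.3] w 0.206 ff 40.0
tool shift cm [ 0.49 -0.48  1.4 ] daz None
226 [[173.6, 42.5, 36.7], [173.4, 43.6, 38.7]]
232 [[180.6, 119.2, 37.3], [178.1, 123.8, 38.6]]
238 [[179.7, 118.9, 38.7], [177.1, 123.5, 39.4]]
290 [[170.2, 120.1, 36.7], [167.7, 77.1, 33.7]]
296 [[169.3, 120.6, 36.7], [166.6, 124.0, 40.3]]
300 [[168.5, 119.7, 37.8], [165.9, 121.1, 39.4]]Traceback (most recent call last):
  File "<stdin>", line 15, in <module>
    return _wrapfunc(a, 'round', decimals=decimals, out=out)
    return _wrapit(obj, method, *args, **kwds)
    conv = _array_converter(obj)
ValueError: setting an array element with a sequence. The requested array has an inhomogeneous shape after 1 dimensions. The detected shape was (2,) + inhomogeneous part.
```

The lid's front edge has risen about 2.6 px in the scene view, which is ~0.06 rad and well past the 0.019 rad rattle. The catch isn't hooked, so I won't draw the handle back. Next I work out the arc.

```bash
cat >> h.py <<'E'
def arc(a0,a1,n,tilt=.5):
    A=np.linspace(a0,a1,n+1)
    def H(a): return np.array([-.205*np.cos(a)+.0475*np.sin(a),.205*np.sin(a)+.0475*np.cos(a)])
    for i in range(n):
        b0,b1=tilt*A[i],tilt*A[i+1]
        tz=lambda b:np.array([-np.sin(b),-np.cos(b)])
        d=H(A[i+1])+.005*tz(b1)-H(A[i])-.005*tz(b0)
        y=np.array([np.cos(b0),-np.sin(b0)])
        print(i,'y %.2f z %.2f ax %.3f'%(100*d@y,100*d@tz(b0),b1-b0))
E
python3 -c "
from h import *
arc(.064,.785,18)"
```

```text
0 y 0.22 z -0.81 ax 0.020
1 y 0.24 z -0.81 ax 0.020
2 y 0.25 z -0.80 ax 0.020
3 y 0.27 z -0.79 ax 0.020
4 y 0.29 z -0.79 ax 0.020
5 y 0.30 z -0.78 ax 0.020
6 y 0.32 z -0.78 ax 0.020
7 y 0.33 z -0.77 ax 0.020
8 y 0.35 z -0.76 ax 0.020
9 y 0.36 z -0.76 ax 0.020
10 y 0.38 z -0.75 ax 0.020
11 y 0.39 z -0.74 ax 0.020
12 y 0.41 z -0.73 ax 0.020
13 y 0.42 z -0.72 ax 0.020
14 y 0.44 z -0.71 ax 0.020
15 y 0.45 z -0.71 ax 0.020
16 y 0.47 z -0.70 ax 0.020
17 y 0.48 z -0.69 ax 0.020
```

Request:
drive_tool(
  motion=[
    {"claw": 0,"x": 0,"y": 0.32,"z": -0.81,"ax": 0.02,"ay": 0,"az": 0},
    {"claw": 0,"x": 0,"y": 0.24,"z": -0.81,"ax": 0.02,"ay": 0,"az": 0},
    {"claw": 0,"x": 0,"y": 0.25,"z": -0.8,"ax": 0.02,"ay": 0,"az": 0},
    {"claw": 0,"x": 0,"y": 0.27,"z": -0.79,"ax": 0.02,"ay": 0,"az": 0},
    {"claw": 0,"x": 0,"y": 0,"z": 0,"ax": 0,"ay": 0,"az": 0},
    {"claw": 0,"x": 0,"y": 0,"z": 0,"ax": 0,"ay": 0,"az": 0},
  ],
)

```text
time: 19.7
ee_pos: [0.5068, -0.0448, 0.1863]
tcp_rot: [-3.064, 0.0, 1.609]
wrist_force: [10.3, -2.4, -13.9]
width: 0.202
finger_force: 40.0
```

```bash
cat >> h.py <<'E'
def lidpose():
    o=manip.get_obs();T=Ro.from_euler('xyz',o['tcp_rot']).as_matrix();h=np.array(o['ee_pos'])-.005*T[:,2]
    hx,hz=h[0]-(.4916+.205),h[2]-.098
    a=np.arctan2(hz,-hx)-np.arctan2(.0475,.205)
    u=np.array([np.cos(a),0,-np.sin(a)])
    print('t',round(o['time'],2),'angle by tcp',a.round(3),'radius',np.hypot(hx,hz).round(4),'(0.2104)','tilt',np.arctan2(-T[0,2],-T[2,2]).round(3),'F',np.round(o['wrist_force'],1),'F along lid to hinge on tool',(u@o['wrist_force']).round(1),'q',np.round(o['joint_pos'],2))
E
python3 -c "
from h import *
lidpose()"
```

```text
t 19.7 angle by tcp 0.23 radius 0.2111 (0.2104) tilt 0.077 F [ 10.3  -2.4 -13.9] F along lid to hinge on tool 13.2 q [-0.23  0.41  1.59 -0.02  1.22 -0.26]
```

Request:
drive_tool(
  motion=[
    {"claw": 0,"x": 0,"y": 0.37,"z": -0.79,"ax": 0.02,"ay": 0,"az": 0},
    {"claw": 0,"x": 0,"y": 0.3,"z": -0.78,"ax": 0.02,"ay": 0,"az": 0},
    {"claw": 0,"x": 0,"y": 0.32,"z": -0.78,"ax": 0.02,"ay": 0,"az": 0},
    {"claw": 0,"x": 0,"y": 0.33,"z": -0.77,"ax": 0.02,"ay": 0,"az": 0},
    {"claw": 0,"x": 0,"y": 0.35,"z": -0.76,"ax": 0.02,"ay": 0,"az": 0},
    {"claw": 0,"x": 0,"y": 0.36,"z": -0.76,"ax": 0.02,"ay": 0,"az": 0},
    {"claw": 0,"x": 0,"y": 0.38,"z": -0.75,"ax": 0.02,"ay": 0,"az": 0},
    {"claw": 0,"x": 0,"y": 0,"z": 0,"ax": 0,"ay": 0,"az": 0},
  ],
)

```text
time: 20.37
ee_pos: [0.5383, -0.0434, 0.2352]
tcp_rot: [-2.922, -0.001, 1.609]
wrist_force: [7.0, -1.7, -16.9]
width: 0.205
finger_force: 40.0
```

```bash
python3 -c "
from h import *
lidpose()"
```

```text
t 20.37 angle by tcp 0.507 radius 0.2119 (0.2104) tilt 0.22 F [  7.   -1.7 -16.9] F along lid to hinge on tool 14.3 q [-0.19  0.5   1.31 -0.05  1.55 -0.23]
```

Request:
drive_tool(
  motion=[
    {"claw": 0,"x": 0,"y": 0.5,"z": -0.72,"ax": 0.02,"ay": 0,"az": 0},
    {"claw": 0,"x": 0,"y": 0.41,"z": -0.73,"ax": 0.02,"ay": 0,"az": 0},
    {"claw": 0,"x": 0,"y": 0.42,"z": -0.72,"ax": 0.02,"ay": 0,"az": 0},
    {"claw": 0,"x": 0,"y": 0.44,"z": -0.71,"ax": 0.02,"ay": 0,"az": 0},
    {"claw": 0,"x": 0,"y": 0.45,"z": -0.71,"ax": 0.02,"ay": 0,"az": 0},
    {"claw": 0,"x": 0,"y": 0.47,"z": -0.7,"ax": 0.02,"ay": 0,"az": 0},
    {"claw": 0,"x": 0,"y": 0.3,"z": -0.4,"ax": 0.02,"ay": 0,"az": 0},
    {"claw": 0,"x": 0,"y": 0,"z": 0,"ax": 0,"ay": 0,"az": 0},
  ],
)

```text
time: 21.03
ee_pos: [0.578, -0.0416, 0.271]
tcp_rot: [-2.776, -0.002, 1.609]
wrist_force: [1.7, 0.3, -15.1]
width: 0.206
finger_force: 40.0
```

Request:
drive_tool(
  motion=[
    {"claw": 0,"x": 0,"y": 0,"z": 0,"ax": 0,"ay": 0,"az": 0},
    {"claw": 0,"x": 0,"y": 0,"z": 0,"ax": 0,"ay": 0,"az": 0},
    {"claw": 0,"x": 0,"y": 0,"z": 0,"ax": 0,"ay": 0,"az": 0},
    {"claw": 0,"x": 0,"y": 0,"z": 0,"ax": 0,"ay": 0,"az": 0},
    {"claw": 0,"x": 0,"y": 0,"z": 0,"ax": 0,"ay": 0,"az": 0},
    {"claw": 0,"x": 0,"y": 0,"z": 0,"ax": 0,"ay": 0,"az": 0},
  ],
)

```text
time: 21.53
ee_pos: [0.5781, -0.0416, 0.2712]
tcp_rot: [-2.782, -0.001, 1.609]
wrist_force: [7.0, -0.1, -24.9]
width: 0.207
finger_force: 40.0
```

```bash
python3 - <<'E'
from h import *
lidpose()
s=manip.get_image('scene');t=manip.get_image('top')
c=np.array([.5749,-.0374]);R=Ro.from_euler('z',.038).as_matrix()[:2,:2]
b=np.ascontiguousarray(s['pixels'][90:300,130:410,::-1]);a=np.ascontiguousarray(t['pixels'][90:300,140:420,::-1])
def lp(x,y,h,A):
    dx,dz=x-.12,h-.0975
    return np.r_[c+R@[.12+dx*np.cos(A)+dz*np.sin(A),y],.0975-dx*np.sin(A)+dz*np.cos(A)]
for A,col in((.7,(0,255,255)),(.785,(0,255,0))):
    for im,q,o in((b,s,(130,90)),(a,t,(140,90))):
        P=proj(q,[lp(-.12,.15,.1,A),lp(-.12,-.15,.1,A)])-o
        for k in P: cv2.circle(im,tuple(int(v) for v in k.round()),1,col,-1)
cv2.imwrite('pics/fin.png',cv2.resize(np.hstack([a,b]),(800,300),interpolation=cv2.INTER_CUBIC))
E
```

```text
t 21.53 angle by tcp 0.762 radius 0.2128 (0.2104) tilt 0.36 F [  7.   -0.1 -24.9] F along lid to hinge on tool 22.2 q [-0.17  0.65  0.98 -0.07  1.86 -0.21]
```

View pics/fin.png

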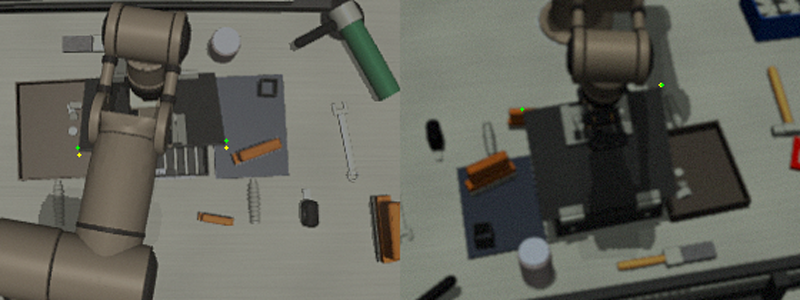

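The lid is at about 43–44°, gripped by its handle. The four drops are in the pan, the scraper stands on the plate, and the bystanders look untouched. I'll make a small relaxing correction and hold.

Request:
drive_tool(
  motion=[
    {"claw": 0,"x": 0,"y": 0.15,"z": -0.15,"ax": 0,"ay": 0,"az": 0},
    {"claw": 0,"x": 0,"y": 0.15,"z": -0.15,"ax": 0,"ay": 0,"az": 0},
    {"claw": 0,"x": 0,"y": 0,"z": 0,"ax": 0,"ay": 0,"az": 0},
    {"claw": 0,"x": 0,"y": 0,"z": 0,"ax": 0,"ay": 0,"az": 0},
    {"claw": 0,"x": 0,"y": 0,"z": 0,"ax": 0,"ay": 0,"az": 0},
    {"claw": 0,"x": 0,"y": 0,"z": 0,"ax": 0,"ay": 0,"az": 0},
    {"claw": 0,"x": 0,"y": 0,"z": 0,"ax": 0,"ay": 0,"az": 0},
    {"claw": 0,"x": 0,"y": 0,"z": 0,"ax": 0,"ay": 0,"az": 0},
  ],
)

```text
time: 22.3
ee_pos: [0.5819, -0.0414, 0.2739]
tcp_rot: [-2.782, -0.001, 1.609]
wrist_force: [6.1, -0.6, -20.6]
width: 0.204
finger_force: 40.0
```

```bash
python3 -c "
from h import *
lidpose();print(np.abs(manip.get_obs()['dq']).max());print(manip.hand_in())"
```

```text
t 22.3 angle by tcp 0.784 radius 0.213 (0.2104) tilt 0.359 F [  6.1  -0.6 -20.6] F along lid to hinge on tool 18.9 q [-0.17  0.66  0.97 -0.07  1.87 -0.21]
0.0010722435508496119
the job is handed in; nothing more can be done
None
```

The job is handed in at 22.3 s: all four drops are in the pan, the scraper stands upright on the plate, and the tug showed the catch wasn't hooked, so I raised the lid without drawing the handle back and am holding it still at about 45°.

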